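# Release and catch the parts carriage on the gravity rail

## Task

Press the red release pad fully down so that the loaded carriage rolls out of the guard on its own, catch it by its spring buffer on the open rail by moving along with it so that the spring is never squashed more than halfway, slow it to a standstill before the end stops and hold it there for about a second. Then ease it gently down against the yellow end stops and let go, with both housings still standing on the deck and nothing else on the bench disturbed.

Things in the scene. Friction and masses are not known exactly. Their poses are not given: they have to be found in the camera images.
- rail: fixed sloping carriage rail: two steel rods 76 mm apart, from y = -250 to 480 mm in its frame. Origin on the table under the centre line. The carriage rolls downhill along the rail's -y axis, falling 36 mm per 1000 mm; its -x side faces the robot. Rod tops at z = 72 mm + 0.036 y
- carriage (a joint): travel of the blue carriage down the rail in m: 0 at the gate (start), 0.55 against the end stops. Nominal mass 0.73 kg with buffer and load (hidden, 0.5 to 0.95 kg), rolling drag 0.65 N per m/s, drive by gravity 0.036 of its weight; let go, it leaves the guard about 1.1 s later at 0.22 to 0.3 m/s and, if not caught, reaches the end stops after 2 to 2.6 s at up to 0.4 m/s
- deck (a point): centre of the carriage's deck (top of the plate), 100 mm in x, 140 mm in y, with an 8 mm rim; at carriage = 0 it is at (0, 390, 112) mm in the rail's frame
- buffer_face (a point): centre of the downhill (-y) face of the red buffer plate in front of the carriage, 46 mm wide in the rail's x and 56 mm high, 8 mm thick, with 160 mm between this face and the deck's centre, 12 mm above the deck's top; push here with closed fingers, tool pointing down; at the end stops it is 70 mm beyond them
- buffer (a joint): compression of the carriage's buffer spring in m: 0 free, solid at 0.018; stiffness 100 N/m, damping 2 N s/m. Over 0.010 it counts as squashed: with a loaded carriage this is an impact at roughly 0.1 m/s relative to the fingers
- release_top (a point): centre of the top of the red release pad, 40 x 40 mm, 8 mm thick, beside the rail on the robot's side; in the rail's frame at (-112, -30, 116) mm when up
- release (a joint): how far the release pad is pressed down in m: 0 up (gate shut), 0.025 fully down (about 5 N, stays where it is left). The gate lets go of the carriage at about 0.018
- housing1: loose aluminium cylinder, 30 mm diameter, 90 mm high, 0.1 kg, standing upright on the deck; origin at the centre of its underside
- housing2: the same in brass colour, standing upright on the deck; origin at the centre of its underside
- can: bystander: black jar, 72 mm diameter, 120 mm high, beyond the rail; origin at the centre of its underside
- bottle: bystander: amber bottle, 52 mm diameter, 130 mm high, beyond the rail; origin at the centre of its underside
- bin: bystander: blue parts bin 110 x 160 x 60 mm, beyond the rail; origin at the centre of its underside
- driver: bystander: green-handled screwdriver lying on a blue mat (200 x 300 x 4 mm) beyond the rail; origin near its middle
- gauge_block: bystander: steel block 60 x 50 x 30 mm on the robot's side of the rail, to its left; origin at the centre of its underside
- guard_exit (a point): middle of the clear, yellow-edged guard tunnel's exit, at (0, 60, 234) mm in the rail's frame, at the height of its top. The tunnel covers y = 60 to 270 mm and x = -91 to 91 mm: nothing can be caught inside; the buffer comes out of it at about carriage = 0.17
- end_stop (a point): middle between the two yellow end stops, at (0, -236, 93) mm in the rail's frame, at the height of their tops; they stand at x = -38 and 38 mm, 22 mm wide; the space between and beyond them is free
Not all that is in view belongs to the job. Of the things shaped like the housing1, the aluminium one is meant.

How it is judged:
By the outcome, as a careful person would: the job done as asked, in the order asked, and still so for the second after the job is handed in, with the robot touching nothing.
It also fails if it takes over 37 s, if anything falls off the work surface, if the arm or the gripper's body presses on something with over 40 N, if the wrist force passes 120 N, or if a joint passes its speed limit or range.

## Robot

A 7-joint arm with a two-finger parallel gripper is mounted at the origin on the work surface. World frame = base frame: x ahead of the robot, y to its left, z up, the work surface at z = 0. Lengths are in m, angles in rad, forces in N, time in s.
With the tool pointing down it reaches from about 0.425 to 0.925 m from the base axis. Payload 6.8 kg.
Tool frame: the origin (TCP) lies between the finger pads, 19 mm behind the fingertips; this is the grasp point; z points along the fingers, y is the line along which they close (so a half turn about z gives the same grasp; the last joint's range is limited). The gripper opens to 85 mm and grips with 20 to 120 N. Pads are 22 mm wide; open, the fingers measure 114 mm over their backs; the gripper's body (76 mm by 85 mm) begins 54 mm behind the grasp point. The pads swing forward as they close: fully open they stand 13 mm farther back than shut.
Start: joints at [-1.241, 0.477, 0.022, 1.555, -0.011, 1.109, -0.083], TCP at [0.286, 0.611, 0.25] pointing down, gripper open.
Joint ranges: [-2.96, 2.96], [-0.34, 2.1], [-1.41, 1.46], [0.24, 2.44], [-1.37, 4.51], [0.17, 1.92], [-2.96, 2.96]. Speed limits (rad/s): [2.39, 2.39, 3.14, 3.14, 3.14, 3.14, 3.14].

## Interface

Orientations are given as a unit quaternion [w, x, y, z].
In Python, from station import bot, imaging gives the robot as it stands. The module is installed in compiled form; this text tells all that it offers.
- The arm moves only by the tool carry_out, never from a script. Its argument "targets" is a list of rows, each a list of 5 numbers: the shift along the tool's x, y, z in cm, then the turn about the tool's z in degrees, then the opening, from -1 (shut) to 1 (fully open). In form: [[x, y, z, yaw, gripper], ...]. A call has 1 to 12 rows; each row shifts and turns the commanded pose from where the row before left it, along the tool's axes as they then stand; what a row does not reach is not made up. A row lasts 1/10 s, in which the tool goes at most 50 mm and 8.59 degrees, less where a joint would pass 70% of its speed; a pose out of reach is approached as far as the arm can. A call is refused whole if a number of a shift passes 5 or a number of a turn 8.59, either way. A call with a gripper value outside its range is refused whole. The fingers move at their own pace and stop on an object; "force" is the grip in N (left out, the last holds). Time passes only in rows, so rows that do not move let the fingers close. It gives the time, the measured TCP pose, the force, the opening and the grip force at its end, in the units of the state.
- bot.get_obs(): the state, without advancing time (a new reading comes with each control period).
- imaging.read_camera(name): name is "side" or "top"; returns the picture (480x640x3 uint8, red, green, blue); there is no depth.
- imaging.calibration(name): a dict with "fx", "fy", "cx", "cy" (pixels), "k1" (the pictures are not rectified: a ray, as slopes to the right and down, at radius r is drawn at 1 + k1 r^2 times it, then the intrinsics apply), "extrinsics" (4x4, takes a point from world to camera coordinates). Camera axes: x right, y up, looking along -z (the intrinsics and any distortion apply to the point x, -y, -z); pixel columns grow to the right and rows downward; lengths in m; the calibration is good to about 2 mm. A picture is of the moment at which its call begins. calibration takes no time and is no camera call.
- bot.hand_in(): hands the job in; it is judged then, once.
The state is a dict: "t": time; "q": joint angles; "joint_vel": joint speeds; "joint_torque": joint torques, N m; "eef_pos": TCP position; "tool_rot": TCP orientation; "contact_force": force on the tool from outside, world axes, zero at the start; "torque": the same for the moment, N m; "gripper_width": opening from 0.0 (shut) to 1.0 (fully open); "grasp_force": force on a finger pad.
Only numpy, scipy, OpenCV 4.12 (cv2) and the standard library are available. Lean on these libraries where they do the work, as an engineer would, in place of code of your own. Each camera call takes 0.05 s, during which the arm holds its last target. There are 200 camera calls.

## Working session

There is one attempt and no reset: what is moved stays moved. The work goes in short steps, Python scripts to look and compute and a tool call to move; the robot and the scene stay as the last step left them, time stands still between calls to the robot, and variables do not carry over. Pictures are saved under pics/ and viewed, at most 10 in all, crops included, and the job is handed in when it is done.

Besides the shell and the picture viewer there is one more tool, called by a JSON object that holds its "api" and its "payload". carry_out: Moves the arm, as the interface text tells. Its arguments: {"type":"object","properties":{"targets":{"type":"array"},"force":{"type":"number"}},"required":["targets"]}

```bash
mkdir -p pics; python3 - <<'E'
from station import bot, imaging
import cv2, json
for n in ("side","top"):
    im=imaging.read_camera(n); cv2.imwrite(f"pics/{n}0.png",im[...,::-1])
    c=imaging.calibration(n); print(n,{k:(v.tolist() if hasattr(v,'tolist') else v) for k,v in c.items()})
print(bot.get_obs())
E
```

```text
side {'fx': 508.16196393743246, 'fy': 508.16196393743246, 'cx': 318.1665457207435, 'cy': 240.02792068719177, 'k1': -0.013820008373475405, 'extrinsics': [[-0.9894718522899629, -0.14376172297202475, 0.01667394776244179, 0.5708426250343145], [0.10530429585830761, -0.6361265803793794, 0.7643650822798114, -0.11461995573860591], [-0.09927969983665265, 0.7580735721174771, 0.6445680727878107, -1.2340931481381043], [0.0, 0.0, 0.0, 1.0]]}
top {'fx': 450.97823611284826, 'fy': 450.97823611284826, 'cx': 313.5476975781922, 'cy': 237.39965912882025, 'k1': -0.037632723163442655, 'extrinsics': [[0.015055648204458509, -0.9998835753612508, -0.002482575264789116, 0.11410146573275921], [0.9776668011538363, 0.014200512735178914, 0.20968064135652284, -0.5951629031144442], [-0.20962097552193648, -0.005584009389299058, 0.9777667745737588, -1.1661559765580733], [0.0, 0.0, 0.0, 1.0]]}
{'t': 0.1, 'q': array([-1.24112367,  0.47774235,  0.0223353 ,  1.55633274, -0.0115222 ,
        1.10931569, -0.08311877]), 'joint_vel': array([ 0.0005146 , -0.00098023,  0.00078043, -0.00136773,  0.00059935,
       -0.0003717 , -0.00050489]), 'joint_torque': array([ 4.65749137e-03, -5.97755921e+01,  1.61355838e+00, -2.81957442e+01,
        1.27949865e-02,  5.02249139e-03,  2.61552742e-05]), 'eef_pos': array([0.28593397, 0.61089366, 0.24911444]), 'tool_rot': array([-1.32698338e-04,  2.17143514e-01,  9.76139333e-01, -8.24603096e-04]), 'contact_force': array([-0.43640833, -1.05200343,  0.02004307]), 'torque': array([-0.00382445, -0.02814642, -0.00753375]), 'grasp_force': 0.0, 'gripper_width': 1.0014282772516305}
```

View pics/side0.png

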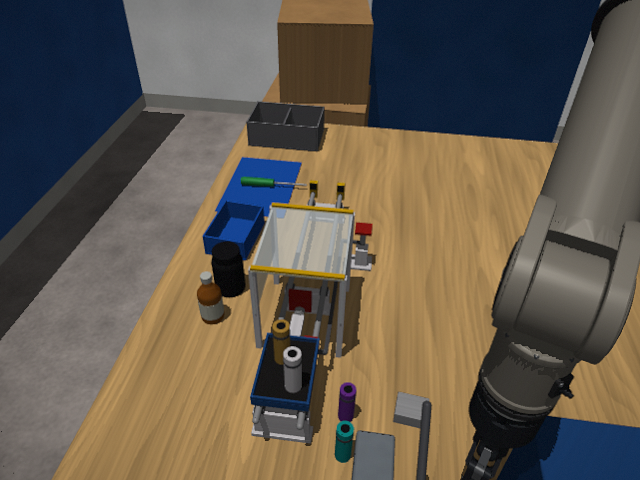

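View pics/top0.png

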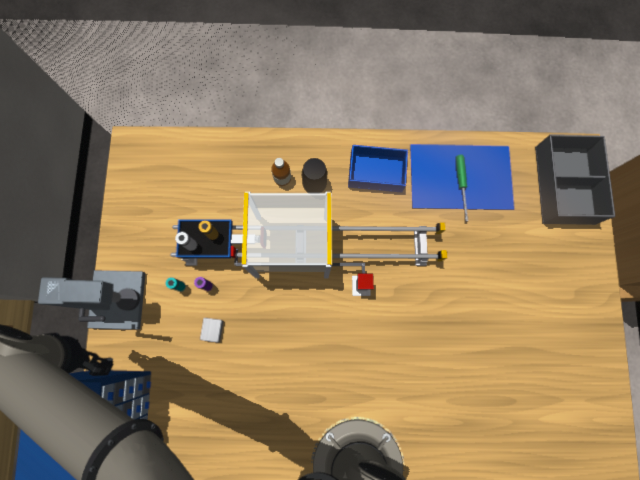

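The top view shows the rail at about row 243. The end stops are at about (441,227) and (443,255), the release pad at (365,282), the guard exit edge at column 330 and the carriage at (204,238). The purple (203,283) and teal (175,284) cylinders are lookalikes standing off the carriage. The real housings are the aluminium (182,239) and brass (206,228) ones on the deck. The thing to press is the red square pad (365,282), which could be confused with the red buffer plate in the side view at (300,300).

```bash
python3 - <<'E'
import cv2
im=cv2.imread("pics/top0.png")
cv2.imwrite("pics/c1.png",cv2.resize(im[180:300,320:460],None,fx=5,fy=5,interpolation=cv2.INTER_CUBIC))
E
```

```text
(no output)
```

View pics/c1.png

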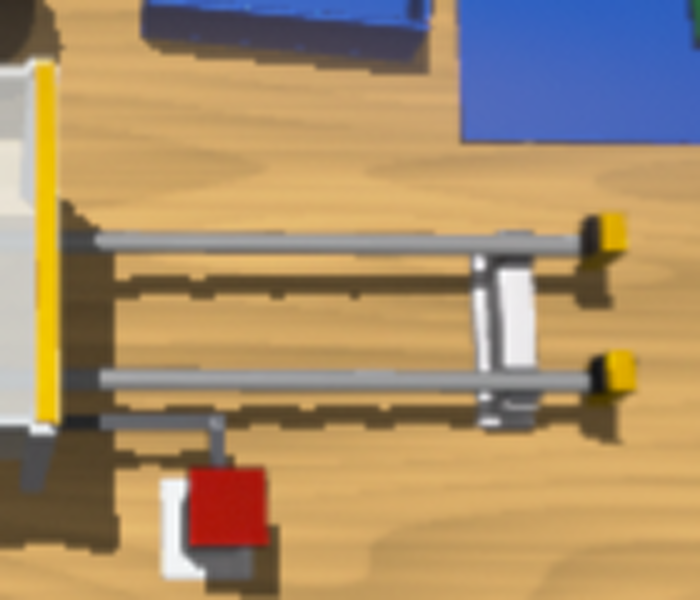

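The crop shows the pad as a plain red square, centre at crop (228,506), beside the rail with its link to the gate, so it is the release. The yellow stop tops are at crop (613,232) and (622,370). The guard exit edge runs from (58,62) to (59,424).

```bash
cat > h.py <<'E'
import numpy as np
from station import bot, imaging
from scipy.optimize import least_squares
def proj(n,P):
    c=imaging.calibration(n); E=np.array(c["extrinsics"]); p=np.atleast_2d(P)@E[:3,:3].T+E[:3,3]
    s=np.c_[p[:,0],-p[:,1]]/-p[:,2:]; s=s*(1+c["k1"]*(s**2).sum(1,keepdims=True))
    return s*[c["fx"],c["fy"]]+[c["cx"],c["cy"]]
def r2w(v,P):
    P=np.atleast_2d(P)/1000; c,s=np.cos(v[2]),np.sin(v[2])
    return np.c_[v[0]+c*P[:,0]-s*P[:,1], v[1]+s*P[:,0]+c*P[:,1], P[:,2]]
E
python3 - <<'E'
from h import *
R=[[-112,-30,116],[38,-236,93],[-38,-236,93],[91,60,234],[-91,60,234]]
px=np.array([[228,506],[613,232],[622,370],[58,62],[59,424]])/5+[319.6,179.6]
s=least_squares(lambda v:(proj("top",r2w(v,R))-px).ravel(),[.6,0,0],x_scale=.1)
v=s.x;print(v,s.fun.reshape(-1,2).round(1).tolist()); np.save("v.npy",v)
print("side px",proj("side",r2w(v,R)).round(0).tolist())
for n,P in dict(pad=[-112,-30,116],exit=[0,60,234],buf0=[0,230,124],buf17=[0,60,118],stopbuf=[0,-320,104],deck=[0,390,112]).items(): print(n,r2w(v,P).round(4))
E
```

```text
[0.58237616 0.01811132 0.01093265] [[0.8, -0.0], [-1.5, 0.1], [-1.7, 0.4], [1.0, -1.7], [1.1, 1.3]]
side px [[364.0, 227.0], [314.0, 182.0], [341.0, 184.0], [271.0, 201.0], [355.0, 208.0]]
pad [[ 0.4707 -0.0131  0.116 ]]
exit [[0.5817 0.0781 0.234 ]]
buf0 [[0.5799 0.2481 0.124 ]]
buf17 [[0.5817 0.0781 0.118 ]]
stopbuf [[ 0.5859 -0.3019  0.104 ]]
deck [[0.5781 0.4081 0.112 ]]
```

{"api": "carry_out", "payload": {"targets": [[0, 0, 0, 8.04, -1], [0, 0, 0, 8.04, -1], [0, 0, 0, 8.04, -1], [0, 0, 0, 8.04, -1], [0, 0, 0, 8.04, -1], [0, 0, 0, 8.04, -1], [0, 0, 0, 8.04, -1], [0, 0, 0, 8.04, -1], [-3, 0, 0, 0, -1], [-3, 0, 0, 0, -1], [-3, 0, 0, 0, -1], [-3, 0, 0, 0, -1]]}}

```text
t: 1.3
eef_pos: [0.2872, 0.4899, 0.2495]
tool_rot: [0.0, 0.703, 0.711, -0.0]
contact_force: [-0.5, -0.4, -0.1]
gripper_width: -0.001
grasp_force: 0.0
```

{"api": "carry_out", "payload": {"targets": [[-3.5, 1.5, 0, 0, -1], [-4.2, 1.5, 0, 0, -1], [-4.2, 1.5, 0, 0, -1], [-4.2, 1.5, 0, 0, -1], [-4.2, 1.5, 0, 0, -1], [-4.2, 1.5, 0, 0, -1], [-4.2, 1.5, 0, 0, -1], [-4.2, 1.5, 0, 0, -1], [-4.2, 1.5, 0, 0, -1], [-4.2, 1.5, 0, 0, -1], [-4.2, 1.5, 0, 0, -1], [-4.2, 1.3, 3, 0, -1]]}}

```text
t: 2.5
eef_pos: [0.4726, -0.0029, 0.2242]
tool_rot: [0.002, 0.703, 0.711, 0.003]
contact_force: [0.3, 2.1, -0.5]
gripper_width: 0.002
grasp_force: 0.0
```

{"api": "carry_out", "payload": {"targets": [[-0.5, 0, 2.5, 0, -1], [-0.2, 0, 2.5, 0, -1], [0, 0, 1.5, 0, -1], [0, 0, 0, 0, -1], [0, 0, 0, 0, -1]]}}

```text
t: 3.0
eef_pos: [0.4698, -0.0083, 0.157]
tool_rot: [-0.0, 0.703, 0.711, -0.0]
contact_force: [0.7, 0.4, -0.3]
gripper_width: -0.005
grasp_force: 0.0
```

```bash
python3 - <<'E'
from h import *
import cv2
print(bot.get_obs()["eef_pos"], bot.get_obs()["contact_force"])
t=imaging.read_camera("top")[...,::-1]; s=imaging.read_camera("side")[...,::-1]
cv2.imwrite("pics/t1.png",t);cv2.imwrite("pics/s1.png",s)
a=cv2.resize(t[180:310,300:460],(640,520),interpolation=cv2.INTER_CUBIC)
cv2.imwrite("pics/c2.png",a)
cv2.imwrite("pics/c3.png",cv2.resize(s[150:290,240:400],(640,560),interpolation=cv2.INTER_CUBIC))
p=bot.get_obs()["eef_pos"]; tip=p-[0,0,.019]
print(proj("top",tip),proj("side",tip))
E
```

```text
[ 0.46979937 -0.00829518  0.15698101] [ 0.73835813  0.39511734 -0.30607528]
[[364.98428564 279.79665813]] [[364.32946548 220.48803914]]
```

View pics/c2.png

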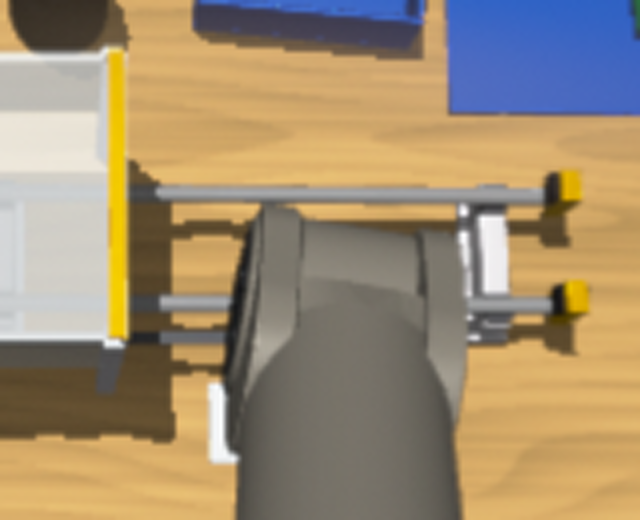

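View pics/c3.png

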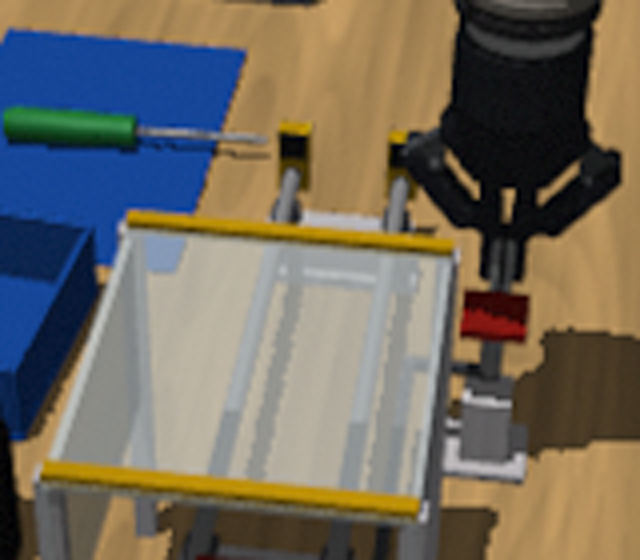

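The tool hovers directly over the red pad: fingertips at side crop (500,278), pad at (495,302). The rail pose fits both views to about 1 px.

{"api": "carry_out", "payload": {"targets": [[-0.4, 0.1, 1.4, 0, -1], [0, 0, 0, 0, -1]]}}

```text
t: 3.3
eef_pos: [0.4707, -0.0122, 0.1428]
tool_rot: [-0.0, 0.703, 0.711, -0.0]
contact_force: [-0.1, 0.3, 0.5]
gripper_width: -0.002
grasp_force: 0.0
```

```bash
cat > sim.py <<'E'
import numpy as np
def carriage(m,t):  # free roll s,v at t after release
    d=.65/m; vt=.036*9.81/d
    return vt*(t-(1-np.exp(-d*t))/d), vt*(1-np.exp(-d*t))
def sim(m,s,v,tool,tau=0.0):
    """tool: list of per-row face positions (as s-equivalent: carriage travel at which the buffer just touches), from row start; 0.1 s apart"""
    dt=.0005; n=int((len(tool)-1)*.1/dt); f=tool[0]; mx=0; c=0; log=[]
    for i in range(n):
        t=i*dt; cmd=np.interp(t,np.arange(len(tool))*.1,tool); fo=f
        f=cmd if tau==0 else f+(cmd-f)*dt/tau; vf=(f-fo)/dt
        c=max(0,s-f); F=max(0,100*c+2*(v-vf)) if c>0 else 0
        v+=dt*(.036*9.81-(.65*v+F)/m); s+=dt*v; mx=max(mx,c)
        if i%200==0: log.append((round(s,3),round(v,3),round(c*1e3,1)))
    return mx*1e3,s,v,log
E
python3 - <<'E'
from sim import *
for m in (.5,.73,.95):
    for t in (.6,.9,1.1,1.3,1.45): print(m,t,np.round(carriage(m,t),3))
from h import *
o=bot.get_obs();print(o["eef_pos"],o["contact_force"])
# tracking precheck: initial housing1 column and mm/px
import cv2
g=cv2.cvtColor(cv2.imread("pics/t1.png"),cv2.COLOR_BGR2GRAY); v=np.load("v.npy")
T=g[230:250,172:194]; r=cv2.matchTemplate(g,T,cv2.TM_CCOEFF_NORMED); r2=r.copy(); r2[225:236,167:178]=0
print("2nd best",r2.max()); 
for y in (450,350,250): print(y,proj("top",r2w(v,[0,y,200])))
E
```

```text
0.5 0.6 [0.05  0.147]
0.5 0.9 [0.1   0.187]
0.5 1.1 [0.14  0.207]
0.5 1.3 [0.183 0.222]
0.5 1.45 [0.217 0.23 ]
0.73 0.6 [0.054 0.164]
0.73 0.9 [0.111 0.219]
0.73 1.1 [0.158 0.248]
0.73 1.3 [0.21  0.272]
0.73 1.45 [0.252 0.288]
0.95 0.6 [0.056 0.174]
0.95 0.9 [0.118 0.237]
0.95 1.1 [0.169 0.273]
0.95 1.3 [0.227 0.304]
0.95 1.45 [0.274 0.325]
[ 0.47072707 -0.01221948  0.14283358] [-0.11230606  0.26118583  0.50092847]
2nd best 0.6901893
450 [[171.598471   230.01732681]]
350 [[212.43711073 230.14581413]]
250 [[253.49126855 230.27938492]]
```

{"api": "carry_out", "payload": {"targets": [[0, 0, 0.9, 0, -1], [0, 0, 1.2, 0, -1], [0, 0, 1.3, 0, -1]]}}

```text
t: 3.6
eef_pos: [0.472, -0.0119, 0.1088]
tool_rot: [0.001, 0.703, 0.711, 0.001]
contact_force: [-11.3, 0.5, 102.0]
gripper_width: -0.003
grasp_force: 57.6
```

{"api": "carry_out", "payload": {"targets": [[0, 0, -2, 0, -1], [0, 3.5, 0, 0, -1], [0, 4, 0, 0, -1], [0, 3.6, 0.8, 0, -1]]}}

```text
t: 4.0
eef_pos: [0.5838, -0.0105, 0.1204]
tool_rot: [0.0, 0.703, 0.711, 0.001]
contact_force: [0.1, -0.1, 1.4]
gripper_width: 0.001
grasp_force: 0.0
```

```bash
cat > track.py <<'E'
from h import *
import cv2
v=np.load("v.npy"); g0=cv2.cvtColor(cv2.imread("pics/t1.png"),cv2.COLOR_BGR2GRAY); T=g0[230:250,172:194]
def col(g):
    r=cv2.matchTemplate(g[215:265],T,cv2.TM_CCOEFF_NORMED); _,q,_,(x,y)=cv2.minMaxLoc(r)
    a,b,c=r[y,x-1],r[y,x],r[y,x+1]; return x+.5*(a-c)/(a-2*b+c), q
s=np.arange(0,.5,.005); y0=450-.0  # rail y of housing top via column
cols=lambda y0:proj("top",r2w(v,np.c_[0*s,y0-1000*s,202-36*s]))[:,0]
from scipy.optimize import brentq
y0=brentq(lambda y:cols(y)[0]-183,380,480)
def S(c): return np.interp(183+c-172,cols(y0),s)
if __name__=="__main__":
    import sys
    for i in range(int(sys.argv[1])):
        t=bot.get_obs()["t"]; im=imaging.read_camera("top")
        c,q=col(cv2.cvtColor(im,cv2.COLOR_RGB2GRAY)); print(round(t,3),round(float(S(c)),4),round(float(q),2))
        cv2.imwrite(f"pics/tr{t:.2f}.png",im[...,::-1])
    o=bot.get_obs(); print(o["t"],o["eef_pos"],o["contact_force"])
E
python3 track.py 2
```

```text
4.0 0.0325 0.93
4.05 0.0398 0.88
4.1 [ 0.5855377  -0.01020995  0.11893073] [-0.13946855  0.76279196 -0.89903523]
```

```bash
python3 track.py 8
```

```text
4.1 0.0478 0.84
4.15 0.0556 0.88
4.2 0.0639 0.86
4.25 0.0724 0.92
4.3 0.0818 0.9
4.35 0.0916 0.89
4.4 0.102 0.87
4.45 0.1126 0.84
4.5 [ 0.58113351 -0.01098785  0.12092973] [-0.2272804   0.13279116 -0.19389487]
```

```bash
cat > plan.py <<'E'
from sim import *
from scipy.optimize import curve_fit
D=np.array([[4,.0325],[4.05,.0398],[4.1,.0478],[4.15,.0556],[4.2,.0639],[4.25,.0724],[4.3,.0818],[4.35,.0916],[4.4,.102],[4.45,.1126]])
f=lambda t,m,t0:carriage(m,t-t0)[0]
p,C=curve_fit(f,D[:,0],D[:,1],[.73,3.55]); print(p,np.sqrt(np.diag(C)),(f(D[:,0],*p)-D[:,1]).round(4))
for m in (.5,.6,.73,.95):
    q,_=curve_fit(lambda t,t0:f(t,m,t0),D[:,0],D[:,1],[3.55]); print(m,q,np.std(f(D[:,0],m,q[0])-D[:,1]).round(5),np.round([carriage(m,t-q[0]) for t in (4.5,4.8,5.0)],3).tolist())
E
python3 plan.py
```

```text
[0.67898477 3.5357687 ] [0.01189781 0.0016233 ] [ 0.0005  0.0001 -0.0005 -0.0003 -0.0002  0.0002  0.0002  0.0002 -0.0001
 -0.0001]
0.5 [3.50372122] 0.00192 [[0.119, 0.197], [0.182, 0.221], [0.227, 0.233]]
0.6 [3.52416048] 0.00076 [[0.122, 0.213], [0.191, 0.244], [0.241, 0.26]]
0.73 [3.54185006] 0.00047 [[0.124, 0.228], [0.199, 0.267], [0.254, 0.288]]
0.95 [3.56025096] 0.00159 [[0.127, 0.245], [0.209, 0.295], [0.27, 0.323]]
```

```bash
cat > ev.py <<'E'
from sim import *
def ev(st,f0=.248,s0=.1235,v0=.22,pr=False):
    tool=f0+np.r_[0,np.cumsum(st)]/100; w=[]
    for m,dv in ((.55,-.008),(.62,-.004),(.68,0),(.75,.005),(.85,.012)):
        for ds in (-.009,-.005,0,.005,.009):
            mx,s,v,log=sim(m,s0+ds,v0+dv,tool,.007); w.append(mx)
            if pr and ds==0: print(m,round(mx,1),log)
    return np.round(np.reshape(w,(5,5)),1),tool
E
python3 - <<'E'
from ev import *
for st in ([0,0,.4,1.2,2.0,2.4,2.5,2.4,2.2,2.0,1.8,1.6,1.4,1.2,1.0,.8,.6,.4,.2,.1,0,0,0,0,0],
           [0,.3,.9,1.5,2.0,2.3,2.4,2.3,2.2,2.0,1.8,1.6,1.4,1.2,1.0,.8,.6,.4,.2,.1,0,0,0,0,0],
           [0,0,.7,1.4,2.0,2.4,2.5,2.5,2.3,2.1,1.9,1.7,1.5,1.3,1.1,.9,.7,.5,.3,.2,.1,0,0,0,0,0]):
    W,tool=ev(st,pr=st[1]==.3); print(W,tool[-1])
E
```

```text
[[10.4 10.   9.6  9.1  8.6]
 [10.9 10.6 10.   9.2  8.8]
 [11.4 10.9 10.3  9.4  8.9]
 [11.9 11.2 10.6  9.6  8.9]
 [12.6 11.7 11.   9.7  8.7]] 0.49
0.55 10.3 [(0.124, 0.212, 0.0), (0.145, 0.222, 0.0), (0.168, 0.23, 0.0), (0.191, 0.238, 0.0), (0.215, 0.245, 0.0), (0.24, 0.251, 0.0), (0.266, 0.256, 0.0), (0.291, 0.261, 0.0), (0.318, 0.265, 0.0), (0.344, 0.269, 0.0), (0.372, 0.272, 0.0), (0.399, 0.275, 0.0), (0.427, 0.278, 0.0), (np.float64(0.454), np.float64(0.279), np.float64(0.3)), (np.float64(0.476), np.float64(0.139), np.float64(10.0)), (np.float64(0.483), np.float64(0.012), np.float64(6.4)), (np.float64(0.484), np.float64(0.02), 0.0), (np.float64(0.487), np.float64(0.051), 0.0), (np.float64(0.494), np.float64(0.078), 0.0), (np.float64(0.501), np.float64(0.056), np.float64(4.3)), (np.float64(0.503), np.float64(-0.012), np.float64(5.3)), (np.float64(0.5), np.float64(-0.035), np.float64(2.3)), (np.float64(0.498), np.float64(-0.006), np.float64(0.1)), (np.float64(0.499), np.float64(0.019), np.float64(1.0)), (np.float64(0.501), np.float64(0.011), np.float64(2.7))]
0.62 10.8 [(0.124, 0.21
[... 3670 characters left out ...]
(8.0)), (np.float64(0.5), np.float64(-0.002), np.float64(5.3)), (np.float64(0.499), np.float64(-0.006), np.float64(2.5)), (np.float64(0.5), np.float64(0.009), np.float64(1.6)), (np.float64(0.501), np.float64(0.015), np.float64(2.9)), (np.float64(0.502), np.float64(0.005), np.float64(4.0)), (np.float64(0.502), np.float64(-0.007), np.float64(3.9)), (np.float64(0.501), np.float64(-0.009), np.float64(3.0))]
[[11.2 10.9 10.3  9.9  9.5]
 [11.9 11.4 10.8 10.4  9.8]
 [12.4 12.  11.2 10.7 10.2]
 [13.  12.5 11.8 11.  10.4]
 [13.8 13.3 12.4 11.5 10.8]] 0.498
[[10.7 10.5 10.1  9.4  9.1]
 [11.4 11.  10.3  9.8  9.3]
 [11.8 11.4 10.6 10.   9.4]
 [12.3 11.8 11.  10.2  9.5]
 [12.9 12.4 11.3 10.4  9.4]] 0.509
```

```bash
python3 track.py 3
```

```text
4.5 0.1887 0.74
4.55 0.1989 0.74
4.6 0.2995 0.65
4.65 [ 0.58164199 -0.01093308  0.12105487] [ 0.40857073 -0.58414925  0.17089879]
```

```bash
cat > plan2.py <<'E'
from track import *
from sim import *
from scipy.optimize import curve_fit
import glob
D=[]
for f in sorted(glob.glob("pics/tr4*.png")):
    t=float(f[7:-4]); g=cv2.cvtColor(cv2.imread(f),cv2.COLOR_BGR2GRAY)
    r=cv2.matchTemplate(g[215:265],T,cv2.TM_CCOEFF_NORMED); pred=carriage(.68,t-3.536)[0]
    x0=int(round(np.interp(pred,s,cols(y0))-183+172)); r[:, :x0-5]=-1; r[:,x0+6:]=-1
    _,q,_,(x,y)=cv2.minMaxLoc(r); a,b,c=r[y,x-1],r[y,x],r[y,x+1]; u=x+.5*(a-c)/(a-2*b+c)
    D.append((t,S(u),q)); print(t,round(float(S(u)),4),round(float(q),2),y)
D=np.array(D); f=lambda t,m,t0:carriage(m,t-t0)[0]
p,C=curve_fit(f,D[:,0],D[:,1],[.7,3.54],sigma=1/D[:,2]); print(p,np.round(f(D[:,0],*p)-D[:,1],4),carriage(p[0],4.65-p[1]))
E
python3 plan2.py
```

```text
4.0 0.0325 0.93 15
4.05 0.0398 0.88 15
4.1 0.0478 0.84 15
4.15 0.0556 0.88 15
4.2 0.0639 0.86 15
4.25 0.0724 0.92 15
4.3 0.0818 0.9 15
4.35 0.0916 0.89 15
4.4 0.102 0.87 15
4.45 0.1126 0.84 15
4.5 0.1215 0.62 15
4.55 0.1337 0.27 15
4.6 0.1437 -0.01 15
[0.65834083 3.53368139] [ 0.0006  0.0002 -0.0004 -0.0003 -0.0002  0.0002  0.     -0.     -0.0004
 -0.0005  0.0014  0.0003  0.0018] (np.float64(0.15734732844018665), np.float64(0.2388852568725105))
```

```bash
python3 - <<'E'
from ev import *
K=dict(s0=.1585,v0=.240)
tail=lambda v,d:list(np.maximum(0,v-d*np.arange(1,30)).round(2))
best=[]
for pre in ([0,.3,1.2],[0,.6,1.5],[0,0,1.2],[0,0,.6,1.6],[0,0,1,2],[0,0,.4,1.5]):
  for vc in (2.2,2.4,2.6):
    for n in (1,2,3):
      for d in (.15,.2,.25):
        st=pre+[vc]*n+[x for x in tail(vc,d) if x>0]+[0]*6
        W,t=ev(st,**K)
        best.append((W.max(),t[-1],pre,vc,n,d,W[2,2]))
best.sort(key=lambda b:b[0])
for b in [b for b in best if b[1]<.53][:12]: print(b)
E
```

```text
(np.float64(8.3), np.float64(0.512), [0, 0, 1, 2], 2.6, 3, 0.2, np.float64(6.3))
(np.float64(8.5), np.float64(0.482), [0, 0, 1, 2], 2.4, 3, 0.2, np.float64(6.1))
(np.float64(8.9), np.float64(0.4534999999999999), [0, 0, 1, 2], 2.4, 3, 0.25, np.float64(6.5))
(np.float64(9.2), np.float64(0.49450000000000005), [0, 0, 1, 2], 2.2, 3, 0.15, np.float64(6.1))
(np.float64(9.2), np.float64(0.454), [0, 0, 1, 2], 2.2, 3, 0.2, np.float64(6.3))
(np.float64(9.2), np.float64(0.47850000000000004), [0, 0, 1, 2], 2.6, 3, 0.25, np.float64(6.9))
(np.float64(9.3), np.float64(0.5085), [0, 0, 0.6, 1.6], 2.6, 1, 0.15, np.float64(4.9))
(np.float64(9.3), np.float64(0.452), [0, 0, 0.6, 1.6], 2.6, 1, 0.2, np.float64(5.6))
(np.float64(9.3), np.float64(0.4185), [0, 0, 0.6, 1.6], 2.6, 1, 0.25, np.float64(6.2))
(np.float64(9.3), np.float64(0.478), [0, 0, 0.6, 1.6], 2.6, 2, 0.2, np.float64(4.9))
(np.float64(9.3), np.float64(0.44450000000000006), [0, 0, 0.6, 1.6], 2.6, 2, 0.25, np.float64(5.4))
(np.float64(9.3), np.float64(0.42999999999999994), [0, 0, 1, 2], 2.2, 3, 0.25, np.float64(6.5))
```

```bash
python3 - <<'E'
from h import *
import cv2
v=np.load("v.npy"); out=[]
t=bot.get_obs()["t"]; im=imaging.read_camera("side")[...,::-1].copy(); cv2.imwrite("pics/sb.png",im); print(t)
for f in ("pics/s1.png","pics/sb.png"):
    i=cv2.imread(f).astype(int); b,g,r=i[...,0],i[...,1],i[...,2]
    m=((r>60)&(r>1.7*g)&(r>1.7*b)).astype(np.uint8); n,_,st,ce=cv2.connectedComponentsWithStats(m)
    print(f,[(st[k].tolist(),ce[k].round(1).tolist()) for k in range(1,n) if st[k,4]>30])
for s in (0,.15,.1585,.17):  # back of plate corners
    print(s,proj("side",r2w(v,[[x,238-1000*s,124-36*s+z] for x in(-23,23) for z in (-28,28)])).round(1).tolist())
cv2.imwrite("pics/c4.png",cv2.resize(im[170:350,230:410],(720,720),interpolation=cv2.INTER_CUBIC)[:600])
E
```

```text
4.65
pics/s1.png [([355, 227, 17, 9, 98], [362.4, 231.1]), ([197, 284, 23, 21, 328], [207.5, 293.1])]
pics/sb.png [([354, 231, 18, 14, 177], [362.7, 237.4]), ([197, 284, 23, 21, 326], [207.4, 293.0]), ([303, 343, 15, 15, 119], [308.4, 348.7])]
0 [[310.7, 311.5], [310.9, 292.3], [288.4, 309.0], [287.8, 289.8]]
0.15 [[320.2, 263.8], [320.7, 245.1], [300.1, 261.8], [300.0, 243.0]]
0.1585 [[320.7, 261.4], [321.2, 242.7], [300.7, 259.4], [300.6, 240.7]]
0.17 [[321.3, 258.2], [321.8, 239.5], [301.5, 256.2], [301.4, 237.5]]
```

View pics/c4.png

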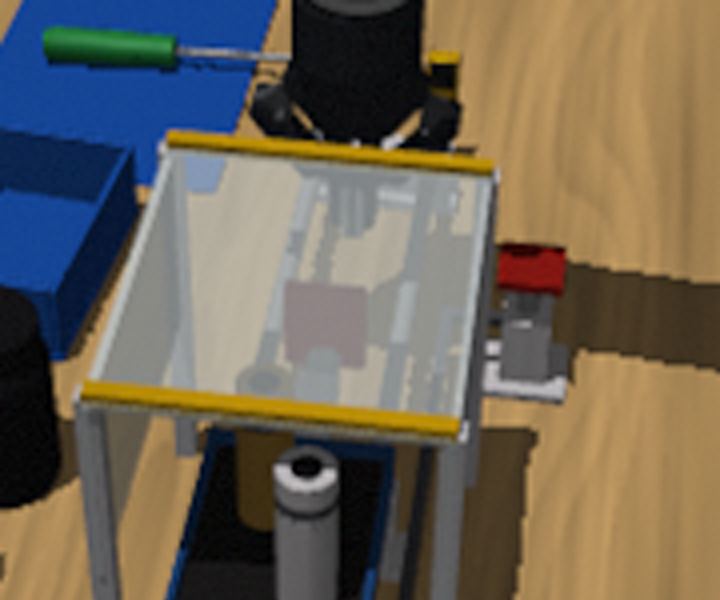

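The plate is at crop corners (287,281) to (366,368), which gives s = 0.159, in agreement with the tracked 0.1585.

```bash
cat > opt.py <<'E'
from ev import *
K=dict(s0=.1706,v0=.246)
best=[]
for pre in ([0,.4,1.5],[0,.8,1.8],[0,.6,1.7],[0,1,2],[0,1.2,2.1],[.2,1.,1.8],[0,.5,1.2,2.0]):
  for vc in (2.3,2.5):
    for n in (2,3,4):
      for d in (.17,.2):
        tl=[x for x in (vc-d*np.arange(1,30)).round(2) if x>0]
        st=pre+[vc]*n+tl+[0]*5; W,t=ev(st,**K)
        best.append((W.max(),t[-1].round(3),pre,vc,n,d,W))
best.sort(key=lambda b:b[0]); best=[b for b in best if b[1]<.5]
for b in best[:6]: print(*b[:6])
print(best[0][6])
E
time python3 opt.py
```

```text
7.9 0.479 [0, 0.5, 1.2, 2.0] 2.5 2 0.2
8.1 0.498 [0, 0.5, 1.2, 2.0] 2.3 3 0.17
8.1 0.475 [0, 0.5, 1.2, 2.0] 2.3 3 0.2
8.5 0.48 [0, 0.4, 1.5] 2.3 4 0.2
8.5 0.498 [0, 0.5, 1.2, 2.0] 2.3 4 0.2
8.7 0.475 [0, 0.5, 1.2, 2.0] 2.3 2 0.17
[[7.1 6.6 5.7 4.7 3.4]
 [7.3 6.6 5.4 3.8 3.4]
 [7.6 6.6 5.1 3.8 3.7]
 [7.7 6.4 4.7 4.2 5.5]
 [7.8 6.5 5.7 6.6 7.9]]
real	1m37.199s
user	1m37.376s
sys	0m0.038s
```

{"api": "carry_out", "payload": {"targets": [[0, 0, 0, 0, -1], [-0.5, 0, 0, 0, -1], [-1.2, 0, 0.05, 0, -1], [-2.0, 0, 0.05, 0, -1], [-2.5, 0, 0.05, 0, -1], [-2.5, 0, 0.05, 0, -1], [-2.3, 0, 0.05, 0, -1], [-2.1, 0, 0.05, 0, -1], [-1.9, 0, 0.05, 0, -1], [-1.7, 0, 0.05, 0, -1], [-1.5, 0, 0.05, 0, -1], [-1.3, 0, 0.05, 0, -1]]}}

```text
t: 5.9
eef_pos: [0.5834, -0.2081, 0.1158]
tool_rot: [0.0, 0.704, 0.71, -0.0]
contact_force: [-0.3, -0.4, -0.3]
gripper_width: -0.001
grasp_force: 0.2
```

{"api": "carry_out", "payload": {"targets": [[-1.1, 0, 0, 0, -1], [-0.9, 0, 0, 0, -1], [-0.7, 0, 0, 0, -1], [-0.5, 0, 0, 0, -1], [-0.3, 0, 0, 0, -1], [-0.1, 0, 0, 0, -1], [0, 0, 0, 0, -1], [0, 0, 0, 0, -1], [0, 0, 0, 0, -1], [0, 0, 0, 0, -1], [0, 0, 0, 0, -1], [0, 0, 0, 0, -1]]}}

```text
t: 7.1
eef_pos: [0.5843, -0.242, 0.1158]
tool_rot: [0.0, 0.703, 0.711, 0.0]
contact_force: [0.1, 0.7, 0.3]
gripper_width: 0.001
grasp_force: 0.1
```

```bash
python3 - <<'E'
from h import *
import cv2
o=bot.get_obs(); print(o["t"],o["eef_pos"],o["contact_force"])
v=np.load("v.npy"); d=o["eef_pos"]-[v[0],v[1],0]; print("rail y",-np.sin(v[2])*d[0]+np.cos(v[2])*d[1],"rail x",np.cos(v[2])*d[0]+np.sin(v[2])*d[1])
s=imaging.read_camera("side")[...,::-1]; t=imaging.read_camera("top")[...,::-1]; cv2.imwrite("pics/s5.png",s); cv2.imwrite("pics/t5.png",t)
a=cv2.resize(s[130:330,240:400],(480,600),interpolation=cv2.INTER_CUBIC); b=cv2.resize(t[180:330,300:460],(320,300),interpolation=cv2.INTER_CUBIC)
c=np.zeros((600,800,3),np.uint8); c[:,:480]=a; c[:300,480:]=b; cv2.imwrite("pics/c5.png",c)
E
```

```text
7.1 [ 0.58432307 -0.24195445  0.11580771] [0.09034529 0.73127197 0.28367985]
rail y -0.2600715096309121 rail x -0.0008963586902850102
```

View pics/c5.png

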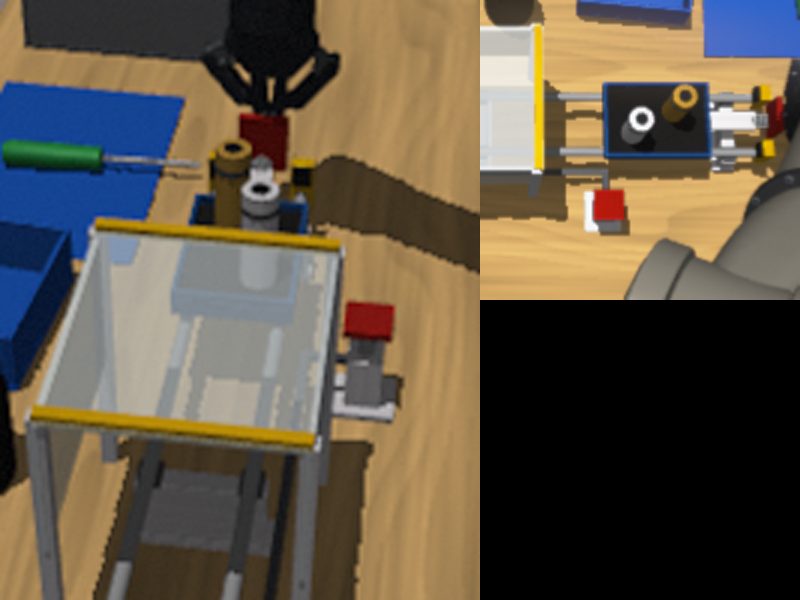

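The carriage is caught: the red plate rests against the fingers at side crop (262,140), both housings stand upright on the deck, and it is short of the end stops.

{"api": "carry_out", "payload": {"targets": [[0, 0, 0, 0, -1], [0, 0, 0, 0, -1], [0, 0, 0, 0, -1], [0, 0, 0, 0, -1], [0, 0, 0, 0, -1], [0, 0, 0, 0, -1], [0, 0, 0, 0, -1], [0, 0, 0, 0, -1], [-0.05, 0, 0, 0, -1], [-0.1, 0, 0, 0, -1], [-0.2, 0, 0, 0, -1], [-0.3, 0, 0.02, 0, -1]]}}

```text
t: 8.4
eef_pos: [0.5843, -0.2486, 0.1155]
tool_rot: [-0.0, 0.703, 0.711, 0.0]
contact_force: [0.0, -0.4, 1.2]
gripper_width: -0.004
grasp_force: 0.1
```

{"api": "carry_out", "payload": {"targets": [[-0.3, 0, 0.02, 0, -1], [-0.3, 0, 0.02, 0, -1], [-0.3, 0, 0.02, 0, -1], [-0.3, 0, 0.02, 0, -1], [-0.3, 0, 0.02, 0, -1], [-0.3, 0, 0.02, 0, -1], [-0.3, 0, 0.02, 0, -1], [-0.3, 0, 0.02, 0, -1], [-0.3, 0, 0.02, 0, -1], [-0.3, 0, 0.02, 0, -1], [-0.3, 0, 0.02, 0, -1], [-0.3, 0, 0.02, 0, -1]]}}

```text
t: 9.6
eef_pos: [0.5847, -0.2848, 0.1132]
tool_rot: [0.0, 0.703, 0.711, 0.0]
contact_force: [0.1, -0.1, 0.1]
gripper_width: 0.001
grasp_force: 0.1
```

{"api": "carry_out", "payload": {"targets": [[-0.3, 0, 0, 0, -1], [-0.3, 0, 0, 0, -1], [-0.25, 0, 0, 0, -1], [-0.25, 0, 0, 0, -1], [-0.2, 0, 0, 0, -1], [-0.2, 0, 0, 0, -1], [-0.2, 0, 0, 0, -1], [-0.15, 0, 0, 0, -1], [-0.15, 0, 0, 0, -1], [-0.15, 0, 0, 0, -1], [-0.15, 0, 0, 0, -1], [-0.15, 0, 0, 0, -1]]}}

```text
t: 10.8
eef_pos: [0.585, -0.309, 0.1132]
tool_rot: [-0.0, 0.703, 0.711, 0.0]
contact_force: [-0.1, 0.4, -1.0]
gripper_width: 0.003
grasp_force: 0.0
```

{"api": "carry_out", "payload": {"targets": [[-0.15, 0, 0, 0, -1], [-0.15, 0, 0, 0, -1], [-0.15, 0, 0, 0, -1], [-0.15, 0, 0, 0, -1], [-0.15, 0, 0, 0, -1], [-0.15, 0, 0, 0, -1], [-0.15, 0, 0, 0, -1], [-0.15, 0, 0, 0, -1], [-0.15, 0, 0, 0, -1], [-0.15, 0, 0, 0, -1], [-0.15, 0, 0, 0, -1], [-0.15, 0, 0, 0, -1]]}}

```text
t: 12.0
eef_pos: [0.5851, -0.3272, 0.1132]
tool_rot: [-0.0, 0.703, 0.711, -0.0]
contact_force: [0.9, -0.2, 0.6]
gripper_width: -0.002
grasp_force: 0.0
```

```bash
python3 - <<'E'
from h import *
import cv2
o=bot.get_obs(); print(o["t"],o["eef_pos"],o["contact_force"])
v=np.load("v.npy"); d=o["eef_pos"]-[v[0],v[1],0]; print("rail y",-np.sin(v[2])*d[0]+np.cos(v[2])*d[1])
s=imaging.read_camera("side")[...,::-1]; t=imaging.read_camera("top")[...,::-1]; cv2.imwrite("pics/t6.png",t)
a=cv2.resize(s[100:250,260:380],(480,600),interpolation=cv2.INTER_CUBIC); b=cv2.resize(t[180:330,330:490],(320,300),interpolation=cv2.INTER_CUBIC)
c=np.zeros((600,800,3),np.uint8); c[:,:480]=a; c[:300,480:]=b; cv2.imwrite("pics/c6.png",c)
E
```

```text
12.0 [ 0.58513514 -0.32718032  0.1132143 ] [ 0.92193863 -0.16647044  0.57082482]
rail y -0.3453011587062589
```

View pics/c6.png

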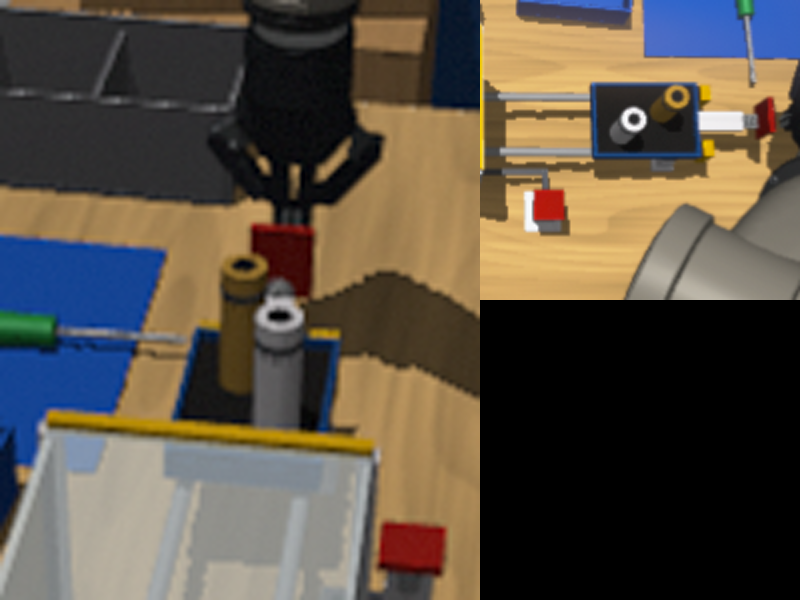

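The deck's front rim touches the stops at top inset (702,120) and both housings are standing. I'll back off and check that nothing moves.

{"api": "carry_out", "payload": {"targets": [[-0.3, 0, 0, 0, -1], [-0.8, 0, 0, 0, -1], [-1, 0, 0, 0, -1], [-1, 0, 0, 0, -1], [-1, 0, 0, 0, -1], [-1, 0, 0, 0, -1], [0, 0, -1, 0, -1], [0, 0, -2, 0, -1], [0, 0, -2, 0, -1], [0, 0, 0, 0, -1], [0, 0, 0, 0, -1]]}}

```text
t: 13.2
eef_pos: [0.586, -0.3779, 0.1639]
tool_rot: [0.0, 0.703, 0.711, 0.0]
contact_force: [-0.6, -0.1, -0.6]
gripper_width: -0.001
grasp_force: 0.0
```

```bash
python3 - <<'E'
from h import *
import cv2
t=imaging.read_camera("top")[...,::-1]; a=cv2.imread("pics/t6.png")
T=a[215:265,385:440]; r=cv2.matchTemplate(t,T,cv2.TM_CCOEFF_NORMED); print(cv2.minMaxLoc(r)[1::2])
s=imaging.read_camera("side")[...,::-1]
c=np.zeros((600,800,3),np.uint8); c[:,:480]=cv2.resize(s[100:250,260:380],(480,600)); c[:300,480:]=cv2.resize(t[180:330,330:490],(320,300)); cv2.imwrite("pics/c7.png",c); print(bot.get_obs()["eef_pos"])
E
```

```text
(0.9998868107795715, (385, 215))
[ 0.58534774 -0.37738521  0.162473  ]
```

View pics/c7.png

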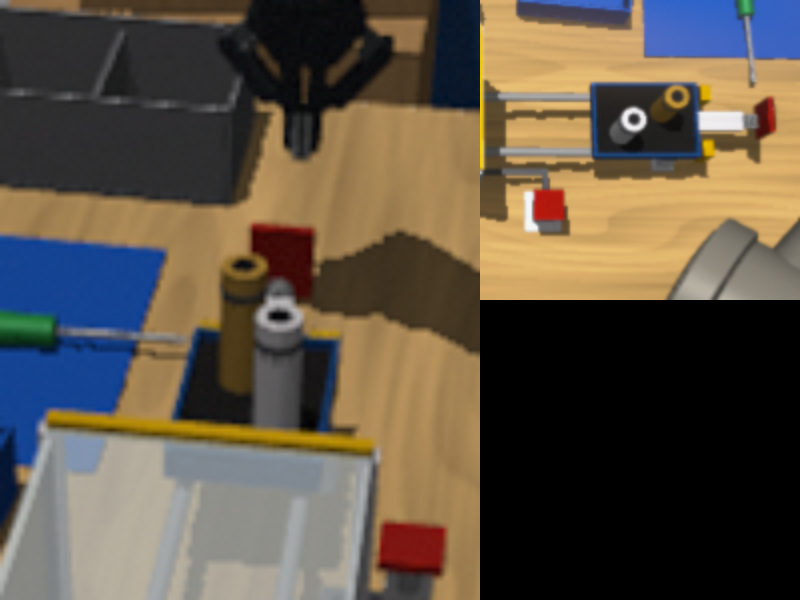

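The carriage has not moved against the stops, the fingers are clear of the plate, and both housings are upright.

```bash
python3 -c "
from station import bot
print(bot.hand_in())"
```

```text
the job is handed in; nothing more can be done
None
```

The job is handed in after about 13 s of the 37 s: the carriage was released, caught on its buffer, held still for over a second and eased against the end stops with both housings upright and the fingers clear; the wrist force peaked at 102 N or more (limit 120 N) pressing the pad, and spring compression was only simulated (8 mm at worst).

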